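Bypass the absorber and loosen its knurled ring

ROBOT

A 7-joint arm with a two-finger parallel gripper is mounted at the origin on the work surface. World frame = base frame: x ahead of the robot, y to its left, z up, the work surface at z = 0. Lengths are in m, angles in rad, forces in N, time in s.
With the tool pointing down it reaches from about 0.425 to 0.875 m from the base axis. Payload 8.4 kg.
Tool frame: the origin (TCP) lies on the centre line of the jaws, within the pads' length; the fingertips stand 17 mm ahead of it and the grasp point (between the pads) lies 2 mm behind it; z points along the fingers, y is the direction in which the jaws open and shut (so a half turn about z gives the same grasp; the last joint's range is limited). The gripper opens to 87 mm and grips with 3 to 60 N. Pads are 19 mm wide; open, the fingers measure 117 mm over their backs; the gripper's body (75 mm by 190 mm) begins 51 mm behind the grasp point.
Start: joints at [1.066, 0.333, 0.04, 1.465, -0.013, 1.343, -0.059], TCP at [0.257, -0.597, 0.24] pointing down, gripper open.
Joint ranges: [-2.58, 2.58], [-0.38, 2.09], [-1.3, 1.39], [0.25, 2.4], [-1.5, 4.64], [0.08, 2.09], [-2.65, 2.65]. Speed limits (rad/s): [2.22, 2.22, 2.79, 2.79, 3.14, 3.14, 3.14].

INTERFACE

Orientations are given as [roll, pitch, yaw] about the fixed x, y, z axes, in that order (R = Rz(yaw) Ry(pitch) Rx(roll)).
In Python, from bench import env gives the robot as it stands.
- The arm moves only by the tool play_rows, never from a script. Its argument "commands" is a list of rows, each a list of 4 numbers: the shift along the tool's x, y, z in cm, then the turn about the tool's z in rad. A call has 1 to 8 rows; each row shifts and turns the pose as measured when the row begins, along the tool's axes as they then stand; what a row does not reach is not made up. A row lasts 1/8 s, in which the tool goes at most 62.5 mm and 10.7 degrees, less where a joint would pass 70% of its speed; a pose out of reach is approached as far as the arm can. A call with a gripper value outside its range is refused whole. "jaw" is the opening, from 0 (shut) to 1 (fully open), set as the call begins (left out, the last holds). The fingers move at their own pace and stop on an object; the grip force is fixed at half the most. Time passes only in rows, so rows that do not move let the fingers close. It gives the time, the measured TCP pose, the force and the opening at its end, in the units of the state.
- env.read_state(): the state, without advancing time (a new reading comes with each control period).
- env.capture(name): name is "side" or "top"; returns a dict with "frame" (420x560x3 uint8, blue, green, red), "fovy" (degrees; the focal length in pixels is half the picture's height over the tangent of half this angle, whatever the lens; pixels are square), "cx", "cy" (the principal point, pixels), "extrinsics" (4x4, takes a point from camera to world coordinates). Camera axes: x right, y down, z forward; pixel columns grow to the right and rows downward; lengths in m; the calibration is good to about 2 mm. A picture is of the moment at which its call begins. There is no depth.
- env.sign_off(): hands the job in, once; it reports no verdict.
The state is a dict: "time_s": time; "qpos": joint angles; "dq": joint speeds; "effort": joint torques, N m; "eef_pos": TCP position; "eef_rot": TCP orientation; "ft_force": force on the tool from outside, world axes, zero at the start; "torque": the same for the moment, N m; "finger_gap": opening from 0.0 (shut) to 1.0 (fully open).
Only numpy, scipy, OpenCV 4.12 (cv2) and the standard library are available. Lean on these libraries where they do the work, as an engineer would, in place of code of your own. Each camera call takes 0.05 s, during which the arm holds its last target.

TASK

The absorber canister is to be changed. First push the valve's bypass lever all the way over, away from the robot's side, to its other stop; then, with a fingertip rolling the knurled rim round anticlockwise as seen from above, loosen the big locking ring until its white mark has come round to the black pointer on the cap for the second time, and leave the mark in line there (half a turn more and the ring is off). Only push and roll with the fingers: lift nothing, and leave the loose things on the bench where they are.

Things in the scene. Friction and masses are not known exactly. Their poses are not given: they have to be found in the camera images.
- ring_center (a point): Centre of the dark knurled steel locking ring, on its vertical axis at mid-height (135 above the bench). Ring 100 in diameter, 26 tall (122 to 148 above the bench), rim free all round. It sits on the clear canister; the fixed cap inside it, 64 diameter, rises 4 above its top. Turning it takes a steady 1.5 N or so at the rim; it stays where it is left and does not rise. Axes as absorber. (Sizes in mm.)
- ring (a joint): Angle of the knurled ring, rad. 0: tight, mark at the pointer. Grows as it loosens, anticlockwise from above. At the start it lies between 0.6 and 3.4, the mark having already left the pointer; the mark next comes to the pointer at 6.28 (first time) and at 12.57 (second time: the goal). The ring is held to be off from 15.7.
- ring_mark (a point): Middle of the white radial mark on the ring's top face, 16 long, 8 wide, 40.5 from the ring's axis. It goes round with the ring. (Sizes in mm.)
- pointer (a point): Outer tip of the black pointer bar on top of the fixed cap, 31 from the ring's axis, on the -x side of the absorber's frame (roughly towards the robot). 24 long, 7 wide with an arrow head, 152 above the bench. (Sizes in mm.)
- absorber: Absorber: grey foot plate 120 square and 22 thick, clear canister of 82 diameter, cap on top, fixed to the bench. Origin: centre of its underside, on the ring's axis; z up, x away from the pointer. (Sizes in mm.)
- valve: Bypass valve: small aluminium block (75 x 55, 46 high on a 90 x 70 foot plate) fixed to the bench beside the absorber, left or right of it, with a black toggle lever on top. Origin: centre of its underside; z up, +x is the way the lever is to be pushed (roughly away from the robot). (Sizes in mm.)
- bypass_tip (a point): Centre of the black ball, 26 in diameter, at the free end of the toggle lever, on a 10 thick steel stem. It lies 70 from the lever's pivot, which is 68 above the bench over the valve's origin; it swings in the valve's x-z plane, from 34 on the -x side to 34 on the +x side of the pivot, 129 above the bench at either stop. About 1 N moves it. (Sizes in mm.)
- bypass (a joint): Lever angle, rad: 0 leaning towards the robot's side (valve -x), 1.0 leaning over to +x at its other stop (bypass). Stiff: stays where it is left. Starts between 0 and 0.15.
- flowtube: Upright flow tube on a metal stand, 90 x 70 foot, 113 tall, fixed to the bench on the other side of the absorber. Not part of the job. Origin: centre of its underside. (Sizes in mm.)
- bottle: Loose bystander: amber bottle with cap, 52 wide, 100 tall. Not part of the job; leave it alone. Origin: centre of its underside. (Sizes in mm.)
- beaker: Loose bystander: open glass beaker, 60 wide, 70 tall. Not part of the job; leave it alone. Origin: centre of its underside. (Sizes in mm.)
- gasket: Loose bystander: flat black rubber ring, 72 outside, 54 inside, 6 thick. Not part of the job; leave it alone. Origin: centre of its underside. (Sizes in mm.)
- driver: Loose bystander: screwdriver lying flat, 160 long. Not part of the job; leave it alone. Origin: centre of its underside. (Sizes in mm.)
- jar: Loose bystander: small white jar with black lid, 44 wide, 50 tall. Not part of the job; leave it alone. Origin: centre of its underside. (Sizes in mm.)
- syringe: Loose bystander: empty plastic syringe lying flat, 125 long, 34 over its finger flange. Not part of the job; leave it alone. Origin: centre of its underside. (Sizes in mm.)

How it is judged:
By the outcome, as a careful person would: the job done as asked, in the order asked, and still so for the second after the job is handed in, with the robot touching nothing.
It also fails if it takes over 64 s, if anything falls off the work surface, if the arm or the gripper's body presses on something with over 40 N, if the wrist force passes 120 N, or if a joint passes its speed limit or range.

## Working session

There is one attempt and no reset: what is moved stays moved. The work goes in short steps, Python scripts to look and compute and a tool call to move; the robot and the scene stay as the last step left them, time stands still between calls to the robot, and variables do not carry over. Pictures are saved under pics/ and viewed, and the job is handed in when it is done.

Besides the shell and the picture viewer there is one more tool, called after "Emit:" as a command line: name --pt "numbers of a row" for each row, then --argument value for the rest. play_rows: Moves the arm, as the interface text tells. Its arguments: {"type":"object","properties":{"commands":{"type":"array","items":{"type":"array","items":{"type":"number"}}},"jaw":{"type":"number"}},"required":["commands"]}

```bash
ls; mkdir -p pics
python3 - <<'E'
from bench import env
import cv2
for n in ("side","top"):
    c=env.capture(n); cv2.imwrite(f"pics/{n}0.png",c["frame"]); print(n,c["fovy"],c["cx"],c["cy"],c["extrinsics"])
print(env.read_state())
E
```

```text
pics
side 56.147320933041094 279.523279866419 205.09631949750892 [[-0.87072165 -0.24709627  0.42519084  0.20414912]
 [-0.49151689  0.46534233 -0.73611661  0.60173513]
 [-0.01596763 -0.84994114 -0.52663563  0.53192825]
 [ 0.          0.          0.          1.        ]]
top 44.17315244850717 277.10905446980803 210.36904014615084 [[ 0.02228165 -0.98046128  0.19544619  0.36957688]
 [-0.99971084 -0.02361895 -0.00451408 -0.01102271]
 [ 0.00904211 -0.1952891  -0.98070404  1.2136457 ]
 [ 0.          0.          0.          1.        ]]
{'time_s': 0.1, 'qpos': array([ 1.06580102,  0.33383712,  0.03984654,  1.46614273, -0.01339375,
        1.34328324, -0.05848648]), 'dq': array([-0.00154899, -0.00127705, -0.00014207, -0.00230482,  0.00073438,
        0.00159887,  0.00136286]), 'effort': array([ 4.50610241e-03, -6.57803893e+01,  1.34040277e+00, -4.04707289e+01,
       -5.94111322e-02,  4.08348476e-02,  1.78001187e-05]), 'eef_pos': array([ 0.25643096, -0.59686986,  0.23876946]), 'eef_rot': array([-3.14019076e+00,  9.12408026e-05,  4.05820521e-01]), 'ft_force': array([-0.09305546,  0.40594317,  0.28839649]), 'torque': array([ 0.02953054, -0.01766307, -0.01389714]), 'finger_gap': 1.0009266482177532}
```

View pics/side0.png

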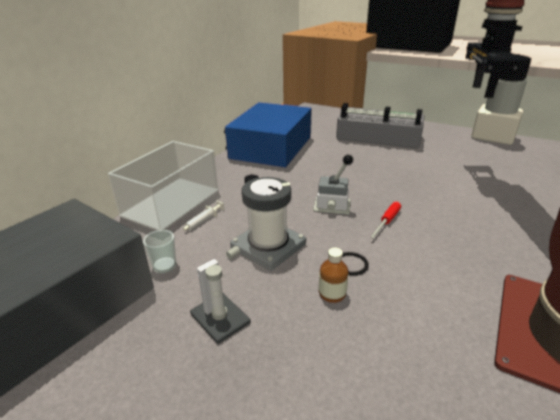

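View pics/top0.png

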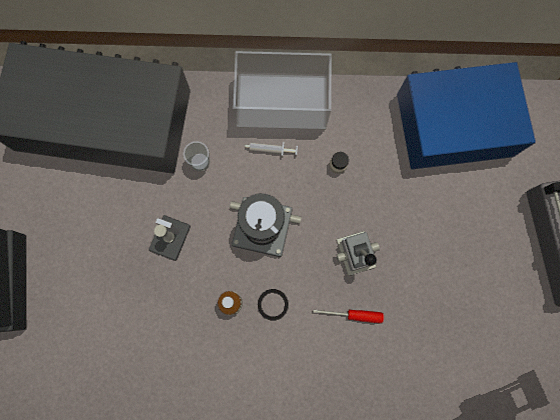

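The top view shows the ring at about (262,217), the lever ball at (370,259), the flow tube at (168,237), the bottle at (229,302), the gasket at (273,305), the driver near (350,315) and the jar at (340,160). Next I'll zoom in.

```bash
cat > h.py <<'E'
from bench import env
import cv2, numpy as np
def ray(c,u,v):
    f=210/np.tan(np.radians(c["fovy"])/2); E=c["extrinsics"]
    d=E[:3,:3]@np.array([(u-c["cx"])/f,(v-c["cy"])/f,1]); return E[:3,3],d
def onz(c,u,v,z):
    o,d=ray(c,u,v); return o+d*(z-o[2])/d[2]
def proj(c,p):
    f=210/np.tan(np.radians(c["fovy"])/2); E=c["extrinsics"]
    q=E[:3,:3].T@(np.asarray(p)-E[:3,3]); return np.array([c["cx"]+f*q[0]/q[2],c["cy"]+f*q[1]/q[2]])
def crop(c,u0,v0,u1,v1,s,name):
    cv2.imwrite(name,cv2.resize(c["frame"][v0:v1,u0:u1],None,fx=s,fy=s,interpolation=cv2.INTER_CUBIC))
E
python3 - <<'E'
from h import *
a=env.capture("top");b=env.capture("side")
crop(a,220,180,400,300,4,"pics/t1.png");crop(b,220,140,380,270,5,"pics/s1.png")
E
```

```text
(no output)
```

View pics/t1.png

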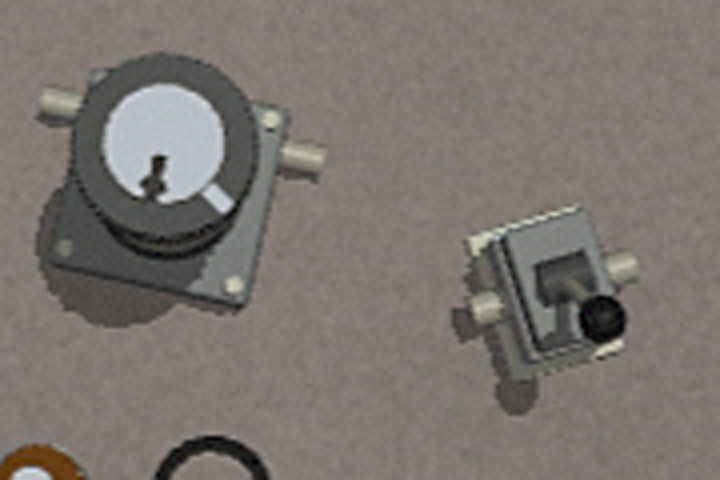

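View pics/s1.png

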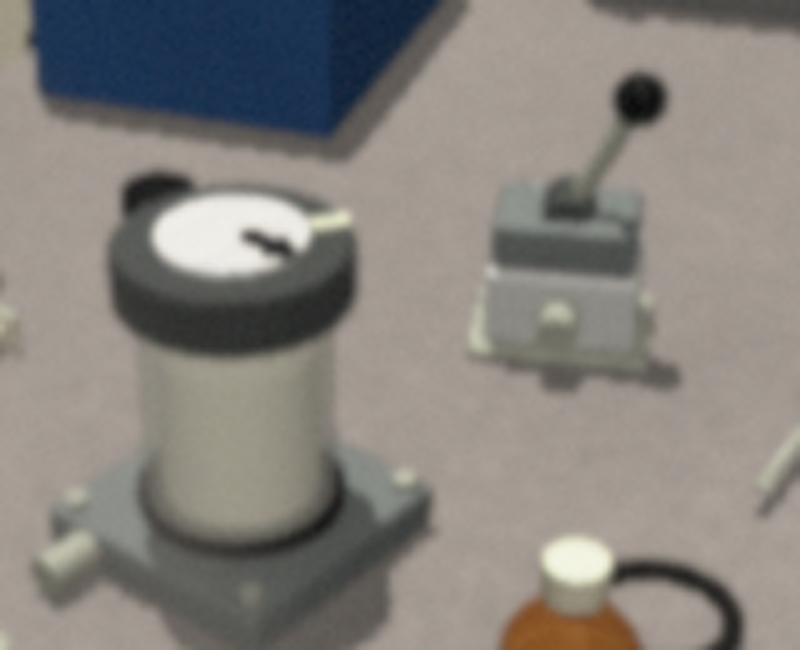

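```bash
cat >> h.py <<'E'
def ell(mask,lo=60):
    cs,_=cv2.findContours(mask,cv2.RETR_EXTERNAL,cv2.CHAIN_APPROX_NONE)
    return sorted(cs,key=cv2.contourArea)[::-1][:4]
E
python3 - <<'E'
from h import *
for n,(u0,v0,u1,v1) in (("top",(236,190,288,245)),("side",(238,170,295,215))):
    c=env.capture(n); g=cv2.cvtColor(c["frame"],6)
    s=8; r=cv2.resize(g[v0:v1,u0:u1],None,fx=s,fy=s,interpolation=cv2.INTER_CUBIC)
    m=(r>150).astype(np.uint8)*255
    for k in ell(m)[:4]:
        h=cv2.convexHull(k)
        if len(h)<6: continue
        (x,y),ax,an=cv2.fitEllipse(h); u,v=(x+.5)/s-.5+u0,(y+.5)/s-.5+v0
        M=cv2.moments(k); cx,cy=M['m10']/M['m00'],M['m01']/M['m00']
        print(n,u,v,np.array(ax)/s,an,cv2.contourArea(k)/64,"z152",onz(c,u,v,.152),"cent z148",onz(c,cx/s+u0-.44,cy/s+v0-.44,.148))
    cv2.imwrite(f"pics/m_{n}.png",np.vstack([r,m]))
# side consistency
c=env.capture("top"); d=env.capture("side")
p=onz(c,258.2-.5,228.2-.5,.152);print("pointer",p)
p=onz(c,274.5-.5,229.5-.5,.148);print("mark",p, "side proj", proj(d,p))
o1,d1=ray(c,370,259); o2,d2=ray(d,220+640/5-.5,140+98/5-.5)
A=np.stack([d1,-d2],1); t=np.linalg.lstsq(A,o2-o1,rcond=None)[0]; print("ball",o1+d1*t[0],o2+d2*t[1])
for q in [(573,285)]: print("pivot", onz(c,220+566/4-.5,180+283/4-.5,.068))
for q in [(240,180)]: pass
for nm,q,z in [("plateTR",(289,108),.022),("plateBR",(245,308),.022),("plateBL",(50,265),.022),("v1",(466,240),.008),("v2",(578,206),.008),("v3",(623,352),.008)]:
  print(nm,onz(c,220+q[0]/4-.5,180+q[1]/4-.5,z))
E
```

```text
top 262.96239471435547 217.65147590637207 [29.56540871 38.37706757] 133.01124572753906 650.75 z152 [0.56496227 0.01324005 0.152     ] cent z148 [0.57094593 0.01694602 0.148     ]
top 236.88120818138123 204.96131038665771 [3.53819013 5.35707808] 95.635009765625 9.8046875 z152 [0.59067153 0.06859034 0.152     ] cent z148 [0.59112335 0.06812632 0.148     ]
top 286.82436752319336 209.21613883972168 [3.75943899 4.09582329] 173.71636962890625 8.0625 z152 [ 0.5841037  -0.03618444  0.152     ] cent z148 [ 0.58487419 -0.03531047  0.148     ]
side 264.66558265686035 213.85125350952148 [ 2.51104832 20.84187317] 91.09317779541016 24.0859375 z152 [0.51967082 0.10865829 0.152     ] cent z148 [0.52312685 0.10319346 0.148     ]
pointer [0.54348515 0.02357962 0.152     ]
mark [ 0.54220409 -0.01033061  0.148     ] side proj [285.76147398 184.3164116 ]
ball [ 0.48598054 -0.2129723   0.13170513] [ 0.48675328 -0.21272207  0.13174156]
pivot [ 0.51187866 -0.20504701  0.068     ]
plateTR [ 0.61716789 -0.05072868  0.022     ]
plateBR [ 0.49877143 -0.02732389  0.022     ]
plateBL [0.52106888 0.08601361 0.022     ]
v1 [ 0.5433546  -0.15658383  0.008     ]
v2 [ 0.56514981 -0.22272821  0.008     ]
v3 [ 0.4797534  -0.24804972  0.008     ]
```

View pics/m_top.png

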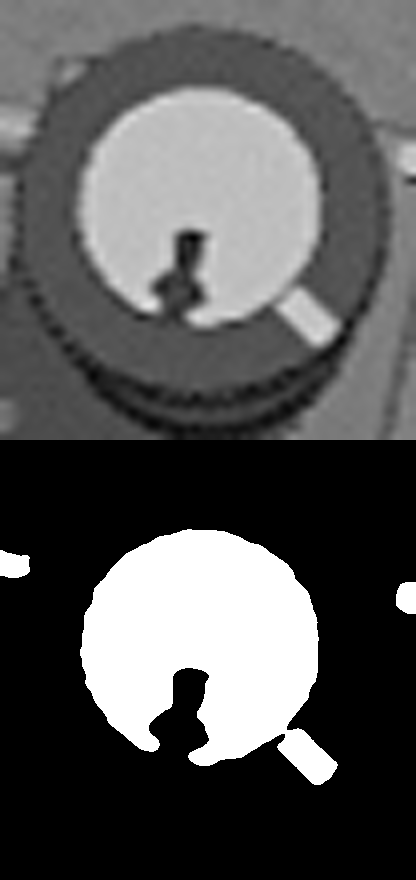

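Emit:
play_rows --pt "0 0 0 0.118" --pt "4 -4.3 0 0" --pt "4 -4.3 0 0" --pt "4 -4.3 0 0" --pt "4 -4.3 0 0" --pt "4 -4.3 0 0" --pt "4 -4.3 0 0" --pt "2 -2.5 0 0" --jaw 0

```text
time_s: 1.4
eef_pos: [0.4305, -0.2449, 0.239]
eef_rot: [3.139, 0.0, 0.279]
ft_force: [0.6, -0.4, -0.1]
finger_gap: 0.171
```

Emit:
play_rows --pt "1.0 -1.7 3.0 0" --pt "0 0 5.0 0" --pt "0 0 3.2 0" --pt "0 0 0 0"

```text
time_s: 1.9
eef_pos: [0.4383, -0.222, 0.1262]
eef_rot: [3.136, -0.004, 0.285]
ft_force: [0.6, -0.4, 0.3]
finger_gap: 0.008
```

Run:
```python
from h import *
a=env.capture("top");b=env.capture("side")
crop(a,300,180,440,300,4,"pics/t2.png");crop(b,280,100,440,230,5,"pics/s2.png")
s=env.read_state();print(s["eef_pos"],s["eef_rot"],s["finger_gap"],s["ft_force"])
```

```text
[ 0.4399148  -0.22294365  0.12876595] [ 3.13317231 -0.0067123   0.2848918 ] 0.0015585734327858087 [-0.13338255  0.47321338 -0.21028625]
```

View pics/s2.png

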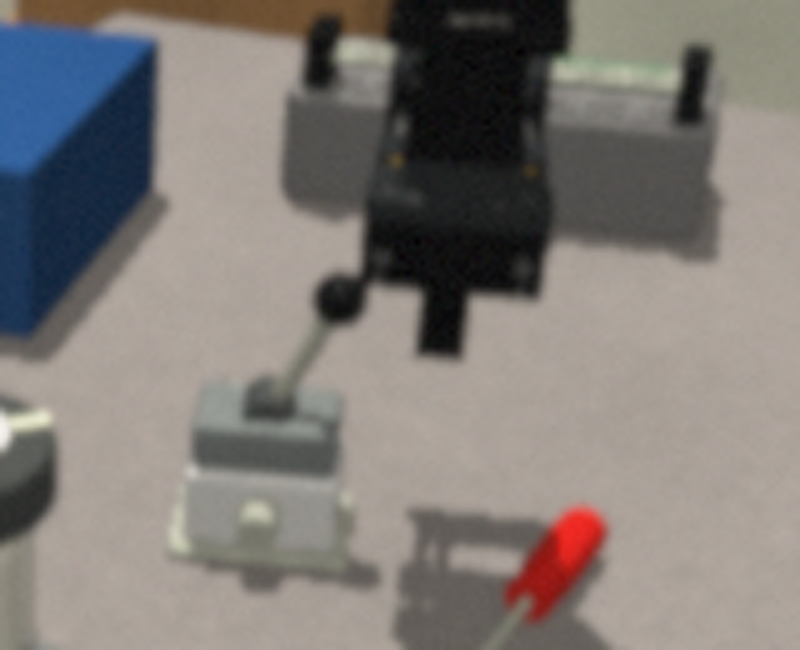

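View pics/t2.png

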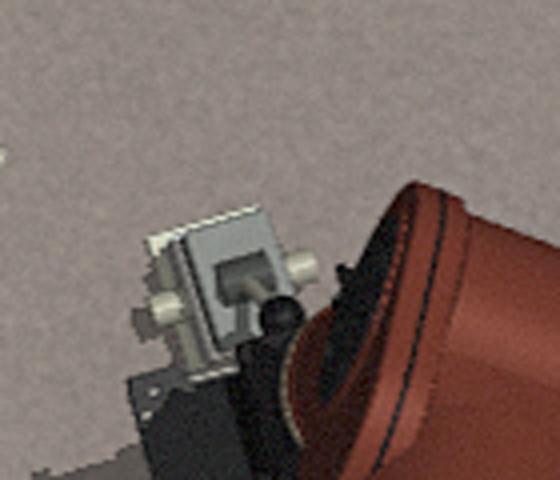

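The finger stub tip sits at about (440,330) in the side crop, level with and behind the ball at (338,298). Starting the push.

Emit:
play_rows --pt "2 0 0 0" --pt "1.5 0 0 0" --pt "1.5 0 0 0" --pt "1.5 0 0 0" --pt "1 0 0 0"

```text
time_s: 2.62
eef_pos: [0.5188, -0.2015, 0.1336]
eef_rot: [3.129, -0.011, 0.284]
ft_force: [-2.0, -0.2, -1.1]
finger_gap: 0.004
```

Emit:
play_rows --pt "0.4 0 0.3 0" --pt "0.4 0 0 0" --pt "0.4 0 0 0"

```text
time_s: 3.0
eef_pos: [0.5259, -0.1995, 0.1293]
eef_rot: [3.132, 0.001, 0.282]
ft_force: [-21.8, -0.6, 18.3]
finger_gap: 0.008
```

Emit:
play_rows --pt "-1.5 0 0 0" --pt "-4 0 0 0" --pt "-2 0 -4 0" --pt "0 0 -4 0" --pt "0 0 0 0"

```text
time_s: 3.62
eef_pos: [0.4491, -0.2215, 0.2106]
eef_rot: [3.132, 0.001, 0.279]
ft_force: [1.0, 0.2, -1.2]
finger_gap: 0.003
```

Run:
```python
from h import *
a=env.capture("top");b=env.capture("side")
crop(a,300,180,440,300,4,"pics/t3.png");crop(b,280,100,440,230,5,"pics/s3.png")
s=env.read_state();print(s["eef_pos"],s["eef_rot"],s["finger_gap"],s["ft_force"])
print(proj(a,[.5446,-.193,.129]),proj(b,[.5446,-.193,.129]))
```

```text
[ 0.44777798 -0.22086126  0.20756789] [3.13562462 0.00455672 0.2793408 ] 0.0030073362185274797 [ 0.78178019 -0.3079381  -0.86870427]
[360.01406424 231.33548171] [321.58169676 158.49809413]
```

View pics/s3.png

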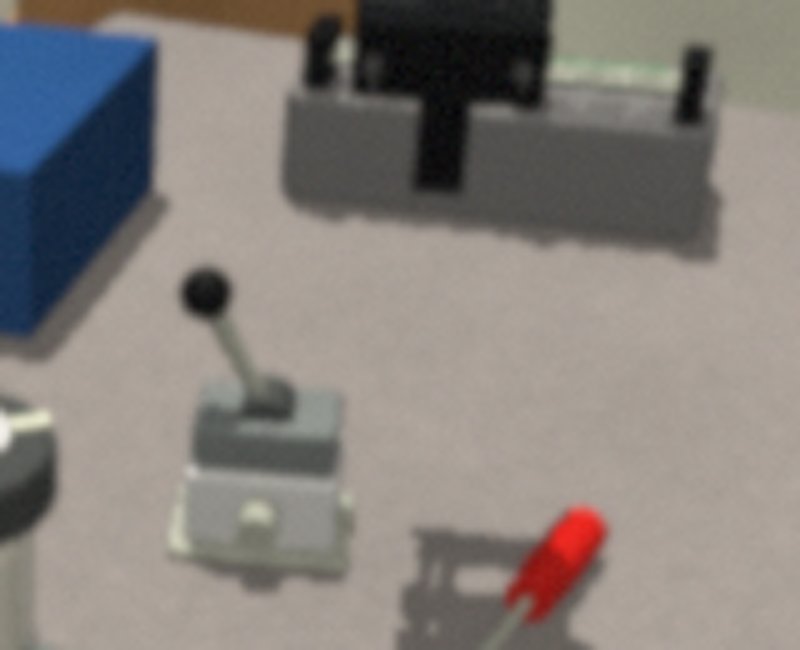

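View pics/t3.png

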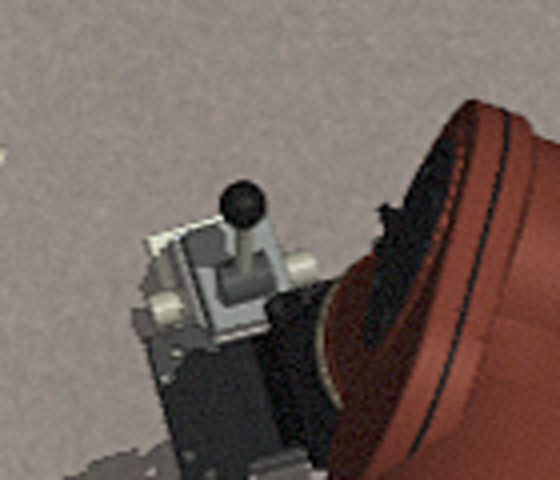

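Ball now at (360.4,231) in the top view and (321.2,158.6) in the side view, matching the predicted far stop (360.0,231.3)/(321.6,158.5). The lever is done, so I move on to the ring.

Emit:
play_rows --pt "0 0 0 0.17" --pt "0 0 0 0.17" --pt "0 0 0 0.17" --pt "0 0 0 0.17" --pt "0 0 0 0.17" --pt "0 0 0 0.17" --pt "0 0 0 0.16"

```text
time_s: 4.6
eef_pos: [0.4433, -0.2186, 0.1965]
eef_rot: [3.129, 0.01, -0.937]
ft_force: [0.3, -0.5, 1.0]
finger_gap: 0.007
```

```bash
cat >> h.py <<'E'
C=np.array([.569,.0176])
def st():
    s=env.read_state(); p=s["eef_pos"]; y=s["eef_rot"][2]
    X=np.array([np.cos(y),np.sin(y)]); Y=np.array([np.sin(y),-np.cos(y)])
    d=C-p[:2]; print("t",s["time_s"],"p",p.round(4),"rot",s["eef_rot"].round(3),"q",s["qpos"].round(2),"F",s["ft_force"].round(1))
    print("to centre: tool x %.1f mm, tool y %.1f mm, dist %.1f, force toolx %.1f tooly %.1f"%(1e3*d@X,1e3*d@Y,1e3*np.hypot(*d),s["ft_force"][:2]@X,s["ft_force"][:2]@Y))
E
python3 -c "
from h import *
st()"
```

```text
t 4.6 p [ 0.4433 -0.2186  0.1965] rot [ 3.129  0.01  -0.937] q [ 0.58  0.07 -0.22  1.87  0.02  1.22 -2.16] F [ 0.3 -0.5  1. ]
to centre: tool x -115.8 mm, tool y -241.2 mm, dist 267.5, force toolx 0.6 tooly 0.0
```

Emit:
play_rows --pt "0 0 0 -0.18" --pt "0 0 0 -0.18" --pt "0 0 0 -0.18" --pt "-1.1 -5.3 0 0" --pt "-1.1 -5.3 0 0" --pt "-1.1 -5.3 0 0" --pt "-1.1 -5.3 0 0" --pt "-1.1 -5.0 0 0"

```text
time_s: 5.6
eef_pos: [0.4865, 0.0495, 0.1839]
eef_rot: [3.135, 0.031, -0.392]
ft_force: [0.0, -0.1, 0.4]
finger_gap: 0.007
```

```bash
python3 -c "
from h import *
st()
a=env.capture('top');b=env.capture('side')
crop(a,180,130,360,260,4,'pics/t4.png');crop(b,200,100,360,230,5,'pics/s4.png')"
```

```text
t 5.6 p [0.4865 0.0495 0.1839] rot [ 3.135  0.031 -0.392] q [ 0.29  0.1  -0.5   1.87  0.04  1.21 -2.18] F [ 0.  -0.1  0.4]
to centre: tool x 88.4 mm, tool y -2.0 mm, dist 88.4, force toolx 0.1 tooly 0.0
```

View pics/s4.png

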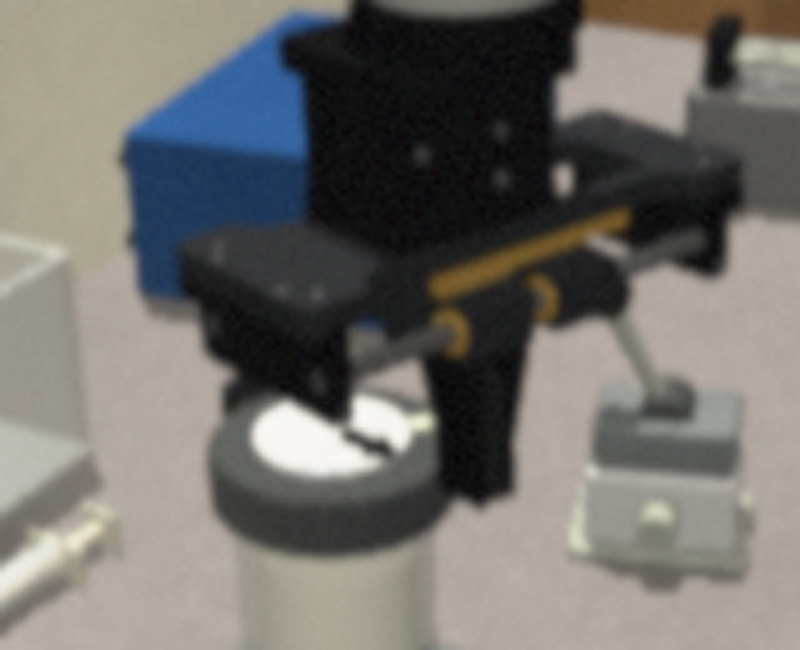

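View pics/t4.png

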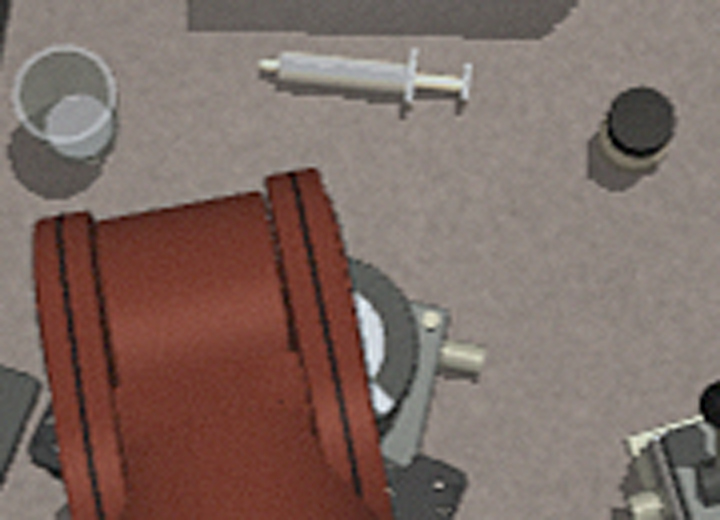

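The side crop shows the finger at about (480,490), just to the robot side of the ring rim at (440,470), with the white mark at (425,420). Descending, then making contact.

Emit:
play_rows --pt "0 0 2.5 0" --pt "0 0 1.2 0" --pt "1.5 0 0 0" --pt "0.7 0 0 0" --pt "0.4 0 0 0" --pt "0.3 0 0 0"

```text
time_s: 6.45
eef_pos: [0.5137, 0.0416, 0.1433]
eef_rot: [3.136, 0.035, -0.383]
ft_force: [-1.2, 0.2, -1.2]
finger_gap: 0.002
```

```bash
python3 -c "
from h import *
st()"
```

```text
t 6.45 p [0.5137 0.0416 0.1433] rot [ 3.136  0.035 -0.383] q [ 0.28  0.2  -0.49  1.86  0.09  1.14 -2.19] F [-1.2  0.2 -1.2]
to centre: tool x 60.3 mm, tool y 1.5 mm, dist 60.3, force toolx -1.2 tooly 0.2
```

Emit:
play_rows --pt "0.3 0 0 0" --pt "0.3 1.0 0 -0.17" --pt "0.3 1.0 0 -0.17" --pt "0.3 1.0 0 -0.17"

```text
time_s: 6.95
eef_pos: [0.5108, 0.013, 0.143]
eef_rot: [-3.125, 0.05, 0.147]
ft_force: [-12.2, -0.4, 9.9]
finger_gap: 0.007
```

```bash
python3 -c "
from h import *
st()
a=env.capture('top');b=env.capture('side')
crop(a,220,170,320,260,5,'pics/t5.png');crop(b,220,150,340,240,6,'pics/s5.png')"
```

```text
t 6.95 p [0.5108 0.013  0.143 ] rot [-3.125  0.05   0.147] q [ 0.37  0.21 -0.52  1.86  0.09  1.16 -1.61] F [-12.2  -0.4   9.9]
to centre: tool x 58.2 mm, tool y 4.0 mm, dist 58.3, force toolx -12.2 tooly -1.4
```

View pics/s5.png

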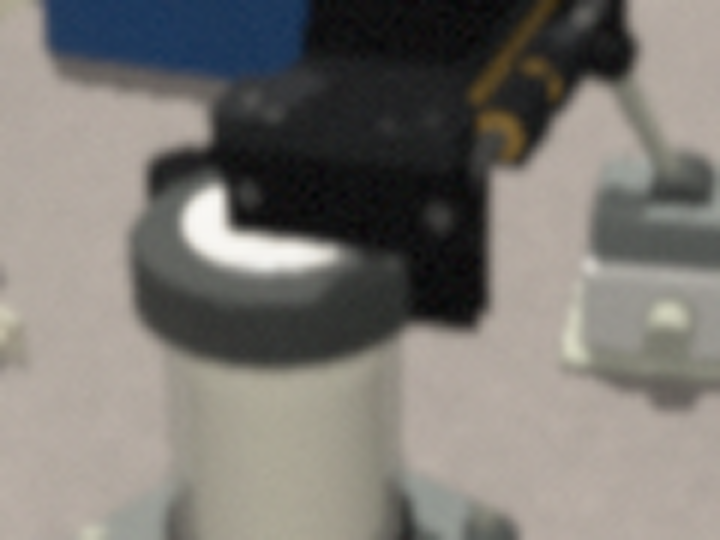

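View pics/t5.png

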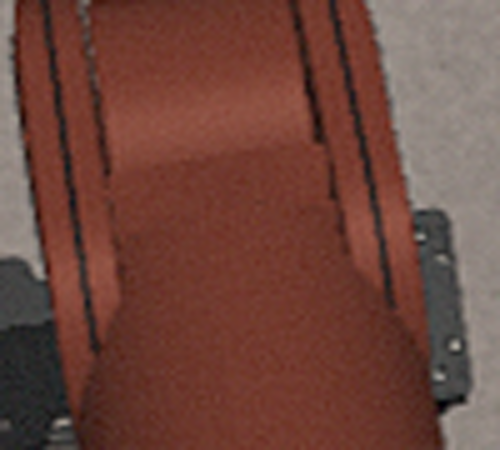

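Emit:
play_rows --pt "0.3 1.0 0 -0.16" --pt "0.3 1.0 0 -0.16" --pt "0.3 1.0 0 -0.17" --pt "0.3 1.0 0 -0.17" --pt "0.3 1.0 0 -0.17" --pt "0.3 1.0 0 -0.17"

```text
time_s: 7.8
eef_pos: [0.548, -0.0366, 0.1415]
eef_rot: [-3.078, 0.031, 1.171]
ft_force: [-3.5, -3.9, 2.9]
finger_gap: 0.006
```

```bash
python3 -c "
from h import *
st()
a=env.capture('top');b=env.capture('side')
crop(a,220,170,320,260,5,'pics/t6.png');crop(b,220,150,340,240,6,'pics/s6.png')"
```

```text
t 7.8 p [ 0.548  -0.0366  0.1415] rot [-3.078  0.031  1.171] q [ 0.5   0.32 -0.61  1.75  0.19  1.21 -0.57] F [-3.5 -3.9  2.9]
to centre: tool x 58.1 mm, tool y -1.7 mm, dist 58.1, force toolx -5.0 tooly -1.7
```

View pics/s6.png

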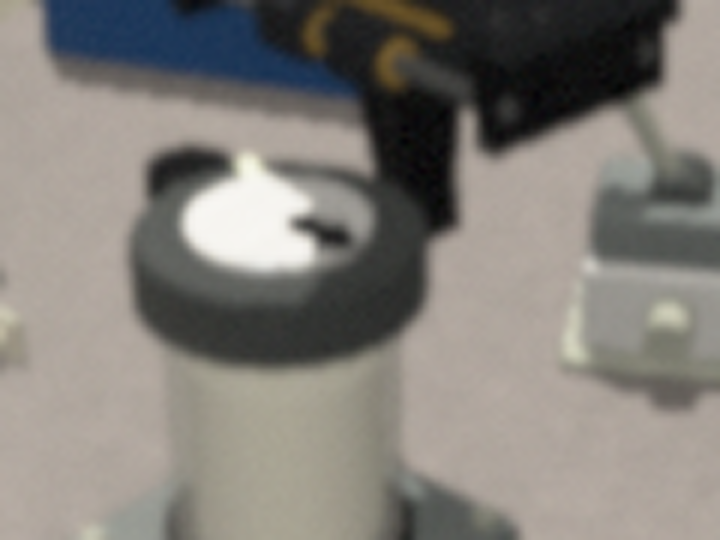

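View pics/t6.png

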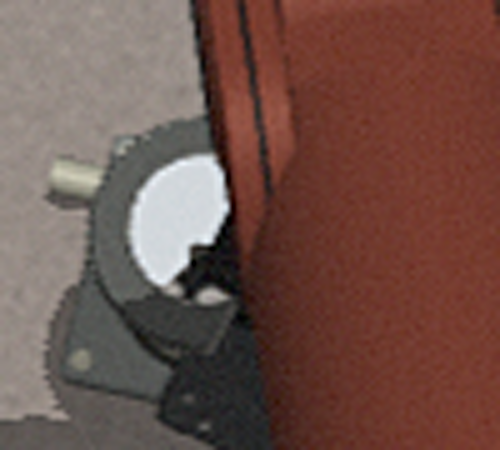

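The side crop shows the mark now at about (247,165), so the ring turns with the finger.

```bash
cat >> h.py <<'E'
PA=np.pi-.195
def mark(cam,u,v):
    p=onz(cam,u,v,.148)[:2]-C; print("mark r %.1f ang %.2f ring mod 2pi %.3f"%(1e3*np.hypot(*p),np.arctan2(p[1],p[0]),(np.arctan2(p[1],p[0])-PA)%(2*np.pi)))
E
python3 -c "
from h import *
b=env.capture('side')
mark(b,220+247/6-.4,150+165/6-.4)
mark(b,220+250/6-.4,150+160/6-.4)"
```

```text
mark r 46.5 ang -0.73 ring mod 2pi 2.605
mark r 49.8 ang -0.77 ring mod 2pi 2.564
```

Emit:
play_rows --pt "0.3 1.0 -0.3 -0.17" --pt "0.3 1.0 -0.1 -0.17" --pt "0.3 1.0 0 -0.17" --pt "0.3 1.0 0 -0.17" --pt "0.3 1.0 0 -0.17" --pt "0.3 1.0 0 -0.17"

```text
time_s: 8.7
eef_pos: [0.6063, -0.0302, 0.1424]
eef_rot: [-3.074, -0.026, 2.185]
ft_force: [2.3, -5.0, 1.8]
finger_gap: 0.005
```

```bash
python3 -c "
from h import *
st()"
```

```text
t 8.7 p [ 0.6063 -0.0302  0.1424] rot [-3.074 -0.026  2.185] q [ 0.55  0.47 -0.76  1.6   0.34  1.28  0.34] F [ 2.3 -5.   1.8]
to centre: tool x 60.6 mm, tool y -3.0 mm, dist 60.6, force toolx -5.4 tooly -0.9
```

Emit:
play_rows --pt "0.3 0.9 -0.2 -0.17" --pt "0.3 0.9 -0.1 -0.17" --pt "0.3 1.0 0 -0.17" --pt "0.3 1.0 0 -0.17" --pt "0.3 1.0 0 -0.17" --pt "0.3 1.0 0 -0.17"

```text
time_s: 9.45
eef_pos: [0.6326, 0.015, 0.1438]
eef_rot: [-3.117, -0.044, -3.076]
ft_force: [15.1, -1.0, -10.9]
finger_gap: 0.007
```

```bash
python3 -c "
from h import *
st()
a=env.capture('top');b=env.capture('side')
crop(a,220,170,320,260,5,'pics/t7.png');crop(b,220,150,340,240,6,'pics/s7.png')"
```

```text
t 9.45 p [0.6326 0.015  0.1438] rot [-3.117 -0.044 -3.076] q [ 0.58  0.57 -0.95  1.55  0.49  1.32  1.19] F [ 15.1  -1.  -10.9]
to centre: tool x 63.3 mm, tool y 6.8 mm, dist 63.6, force toolx -15.0 tooly -2.0
```

View pics/s7.png

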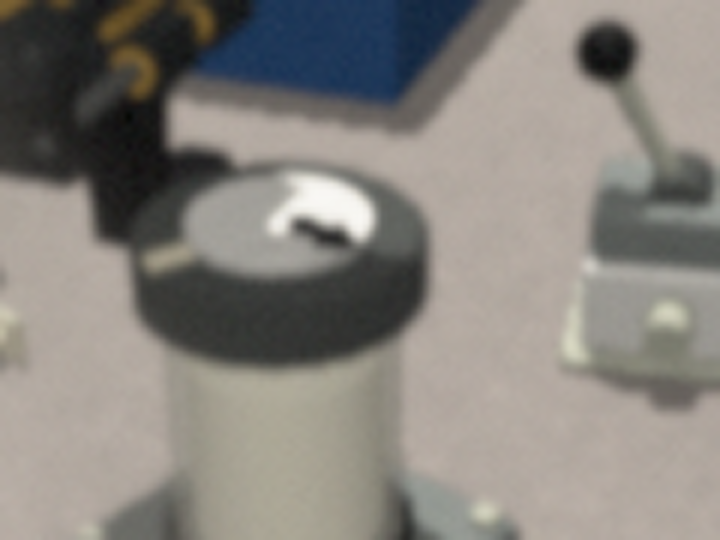

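View pics/t7.png

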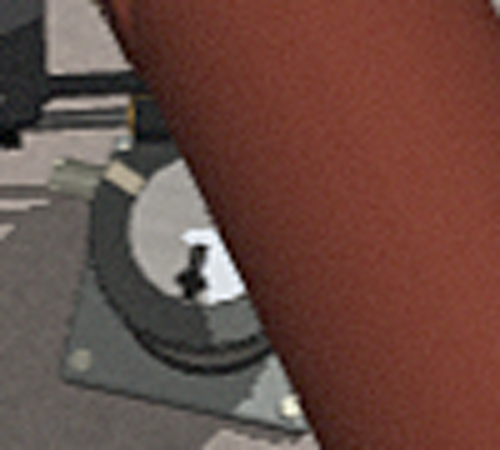

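```bash
sed -i 's/^    d=C-p/    d=np.array([.5715,.018])-p/' h.py; python3 -c "
from h import *
a=env.capture('top');b=env.capture('side')
mark(a,220+124/5-.4,170+178/5-.4)
mark(b,220+165/6-.4,150+259/6-.4)"
```

```text
mark r 41.9 ang 1.01 ring mod 2pi 4.345
mark r 44.2 ang 1.01 ring mod 2pi 4.343
```

Emit:
play_rows --pt "0.3 1.1 0 -0.15" --pt "0.3 1.1 0 -0.15" --pt "0.3 1.0 0 -0.17" --pt "0.3 1.0 0 -0.17" --pt "-1.0 0 0 0" --pt "-1.0 0 0 0"

```text
time_s: 10.4
eef_pos: [0.6352, 0.0703, 0.1444]
eef_rot: [3.141, -0.024, -2.441]
ft_force: [-1.2, -0.1, -0.3]
finger_gap: 0.007
```

```bash
python3 -c "
from h import *
st()
a=env.capture('top');b=env.capture('side')
crop(a,220,170,320,260,5,'pics/t8.png');crop(b,220,150,340,240,6,'pics/s8.png')"
```

```text
t 10.4 p [0.6352 0.0703 0.1444] rot [ 3.141 -0.024 -2.441] q [ 0.57  0.63 -1.08  1.55  0.57  1.33  1.69] F [-1.2 -0.1 -0.3]
to centre: tool x 82.3 mm, tool y 1.1 mm, dist 82.4, force toolx 1.0 tooly 0.7
```

View pics/s8.png

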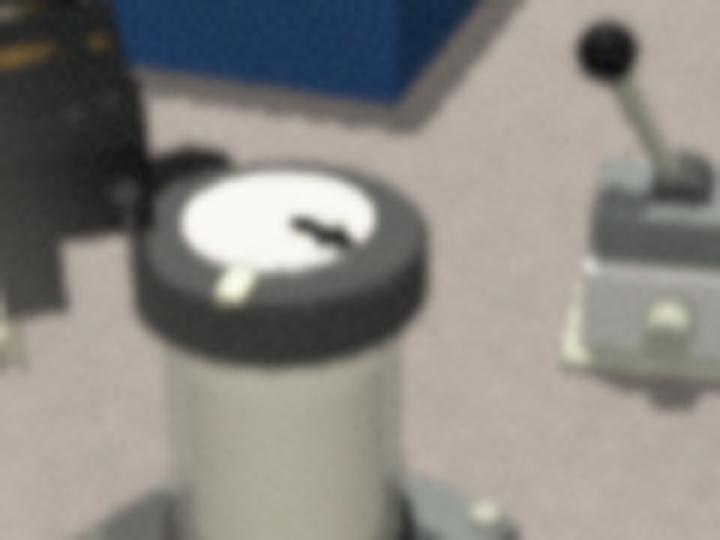

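View pics/t8.png

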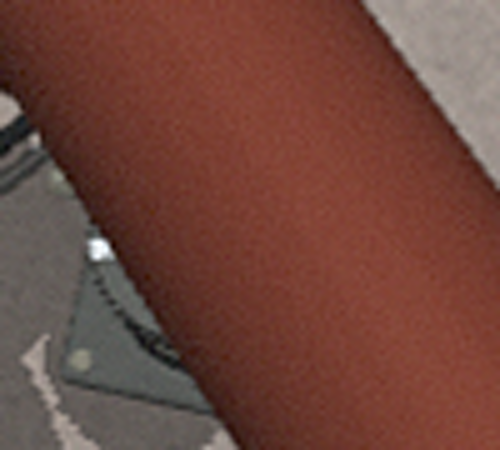

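Emit:
play_rows --pt "0.1 -1.45 0 0.18" --pt "0.1 -1.45 0 0.18" --pt "0.1 -1.45 0 0.18" --pt "0.1 -1.45 0 0.18" --pt "0.1 -1.45 0 0.18" --pt "0.1 -1.45 0 0.18" --pt "0.1 -1.45 0 0.18" --pt "0.1 -1.45 0 0.18"

```text
time_s: 11.5
eef_pos: [0.6336, -0.0387, 0.1458]
eef_rot: [-3.115, -0.004, 2.348]
ft_force: [-0.6, -0.1, -0.2]
finger_gap: 0.004
```

```bash
python3 -c "
from h import *
st()
b=env.capture('side')
mark(b,220+236/6-.4,150+286/6-.4)"
```

```text
t 11.5 p [ 0.6336 -0.0387  0.1458] rot [-3.115 -0.004  2.348] q [ 0.56  0.49 -0.78  1.57  0.37  1.25  0.5 ] F [-0.6 -0.1 -0.2]
to centre: tool x 84.0 mm, tool y -4.5 mm, dist 84.1, force toolx 0.4 tooly -0.5
mark r 41.6 ang 1.72 ring mod 2pi 5.052
```

Emit:
play_rows --pt "0.1 -1.5 0 0.18" --pt "0.1 -1.5 0 0.18" --pt "0.1 -1.5 0 0.18" --pt "0.1 -1.5 0 0.18" --pt "0.1 -1.5 0 0.18" --pt "0.1 -1.5 0 0.18" --pt "0.1 -1.5 0 0.18" --pt "0.1 -1.5 0 0.18"

```text
time_s: 12.55
eef_pos: [0.5215, -0.0486, 0.1496]
eef_rot: [-3.137, 0.028, 0.874]
ft_force: [0.0, 0.3, -0.9]
finger_gap: 0.005
```

```bash
python3 -c "
from h import *
st()"
```

```text
t 12.55 p [ 0.5215 -0.0486  0.1496] rot [-3.137  0.028  0.874] q [ 0.52  0.21 -0.59  1.84  0.15  1.15 -0.81] F [ 0.   0.3 -0.9]
to centre: tool x 83.1 mm, tool y -4.4 mm, dist 83.3, force toolx 0.2 tooly -0.2
```

Emit:
play_rows --pt "0.1 -1.5 0.1 0.18" --pt "0.1 -1.5 0.1 0.18" --pt "0.1 -1.5 0 0.18" --pt "0.1 -1.5 0 0.18" --pt "0.1 -1.5 0 0.18" --pt "0.1 -1.5 0 0.18" --pt "0.1 -1.6 0 0.15" --pt "0 -0.4 0 0"

```text
time_s: 13.55
eef_pos: [0.498, 0.0561, 0.1482]
eef_rot: [3.115, 0.011, -0.383]
ft_force: [0.4, -0.5, -0.3]
finger_gap: 0.004
```

```bash
python3 -c "
from h import *
st()
b=env.capture('side')
crop(b,220,150,340,240,6,'pics/s9.png')"
```

```text
t 13.55 p [0.498  0.0561 0.1482] rot [ 3.115  0.011 -0.383] q [ 0.3   0.16 -0.56  1.89  0.11  1.14 -2.25] F [ 0.4 -0.5 -0.3]
to centre: tool x 82.4 mm, tool y 7.9 mm, dist 82.8, force toolx 0.6 tooly 0.3
```

View pics/s9.png

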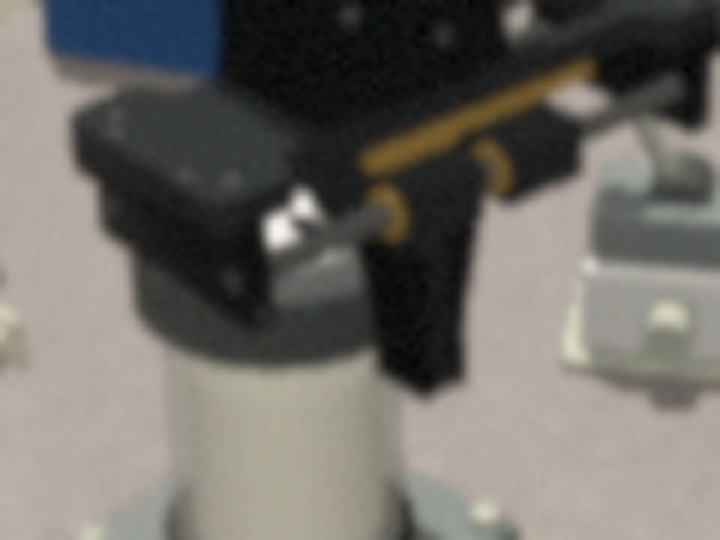

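Emit:
play_rows --pt "1.6 0.6 0.2 0" --pt "0.5 0 0 0" --pt "0.4 0 0 0" --pt "0.3 1.0 0 -0.17" --pt "0.3 1.0 0 -0.17" --pt "0.3 1.0 0 -0.17" --pt "0.3 1.0 0 -0.17" --pt "0.3 1.0 0 -0.17"

```text
time_s: 14.6
eef_pos: [0.5189, -0.0115, 0.145]
eef_rot: [-3.131, 0.061, 0.51]
ft_force: [-4.4, -0.3, 2.8]
finger_gap: 0.007
```

```bash
python3 -c "
from h import *
st()"
```

```text
t 14.6 p [ 0.5189 -0.0115  0.145 ] rot [-3.131  0.061  0.51 ] q [ 0.46  0.24 -0.6   1.83  0.16  1.18 -1.26] F [-4.4 -0.3  2.8]
to centre: tool x 60.3 mm, tool y -0.1 mm, dist 60.3, force toolx -4.0 tooly -1.9
```

Emit:
play_rows --pt "0.3 1.0 0 -0.17" --pt "0.3 1.0 0 -0.17" --pt "0.3 1.0 0 -0.17" --pt "0.3 1.0 0 -0.17" --pt "0.3 1.0 0 -0.17" --pt "0.3 1.0 0 -0.17" --pt "0.3 1.0 0 -0.17" --pt "0.3 1.0 0 -0.17"

```text
time_s: 15.6
eef_pos: [0.5961, -0.0395, 0.1374]
eef_rot: [-3.07, -0.001, 1.912]
ft_force: [-0.3, 0.8, -0.3]
finger_gap: 0.006
```

```bash
python3 -c "
from h import *
st()"
```

```text
t 15.6 p [ 0.5961 -0.0395  0.1374] rot [-3.070e+00 -1.000e-03  1.912e+00] q [ 0.58  0.46 -0.77  1.63  0.34  1.26  0.07] F [-0.3  0.8 -0.3]
to centre: tool x 62.4 mm, tool y -3.9 mm, dist 62.5, force toolx 0.8 tooly 0.0
```

Emit:
play_rows --pt "0.3 0 -0.7 0" --pt "0.4 0.9 -0.1 -0.17" --pt "0.4 1.0 0 -0.17" --pt "0.4 1.0 0 -0.17" --pt "0.4 1.0 -0.1 -0.17" --pt "0.4 1.0 0 -0.17"

```text
time_s: 16.35
eef_pos: [0.626, -0.0075, 0.1448]
eef_rot: [-3.086, -0.041, 2.751]
ft_force: [11.5, -5.4, -5.0]
finger_gap: 0.004
```

```bash
python3 -c "
from h import *
st()
a=env.capture('top');b=env.capture('side')
crop(a,220,170,320,260,5,'pics/t10.png');crop(b,220,150,340,240,6,'pics/s10.png')"
```

```text
t 16.35 p [ 0.626  -0.0075  0.1448] rot [-3.086 -0.041  2.751] q [ 0.59  0.56 -0.92  1.55  0.47  1.33  0.78] F [11.5 -5.4 -5. ]
to centre: tool x 60.1 mm, tool y 2.8 mm, dist 60.2, force toolx -12.7 tooly -0.6
```

View pics/s10.png

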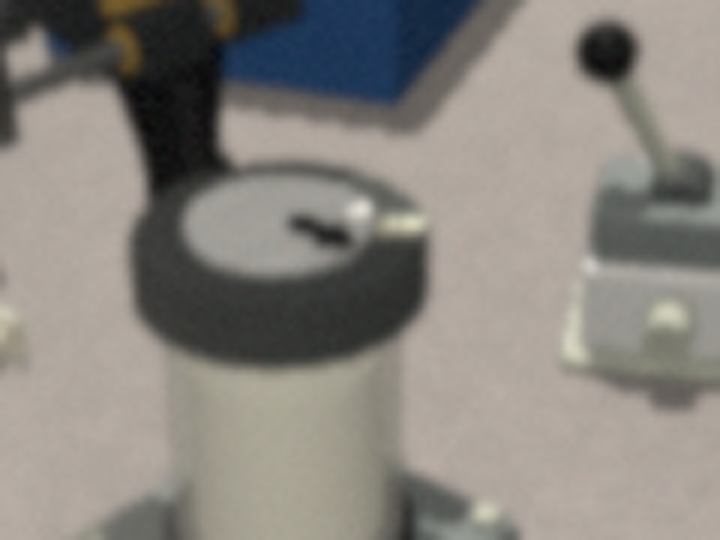

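View pics/t10.png

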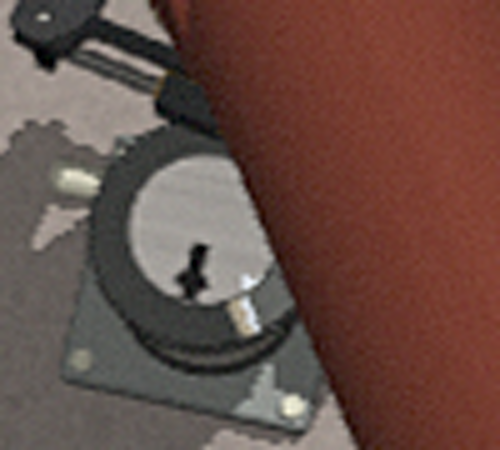

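```bash
python3 -c "
from h import *
a=env.capture('top');b=env.capture('side')
mark(a,220+245/5-.4,170+314/5-.4)
mark(b,220+401/6-.4,150+223/6-.4)"
```

```text
mark r 38.2 ang -2.68 ring mod 2pi 0.653
mark r 38.3 ang -2.60 ring mod 2pi 0.733
```

Emit:
play_rows --pt "0.3 1.1 0 -0.17" --pt "0.3 1.1 0 -0.17" --pt "0.3 1.1 0 -0.17" --pt "0.3 1.0 0 -0.17" --pt "0.3 1.0 0 -0.17" --pt "0.3 1.0 0 -0.17" --pt "-1.0 0 0 0" --pt "-1.0 0 0 0"

```text
time_s: 17.55
eef_pos: [0.6436, 0.0563, 0.1454]
eef_rot: [-3.127, -0.031, -2.528]
ft_force: [-0.7, -0.8, -0.7]
finger_gap: 0.006
```

```bash
python3 -c "
from h import *
st()
a=env.capture('top');b=env.capture('side')
crop(a,220,170,320,260,5,'pics/t11.png');crop(b,220,150,340,240,6,'pics/s11.png')"
```

```text
t 17.55 p [0.6436 0.0563 0.1454] rot [-3.127 -0.031 -2.528] q [ 0.59  0.66 -1.12  1.53  0.62  1.36  1.6 ] F [-0.7 -0.8 -0.7]
to centre: tool x 81.0 mm, tool y 10.2 mm, dist 81.6, force toolx 1.1 tooly -0.3
```

View pics/s11.png

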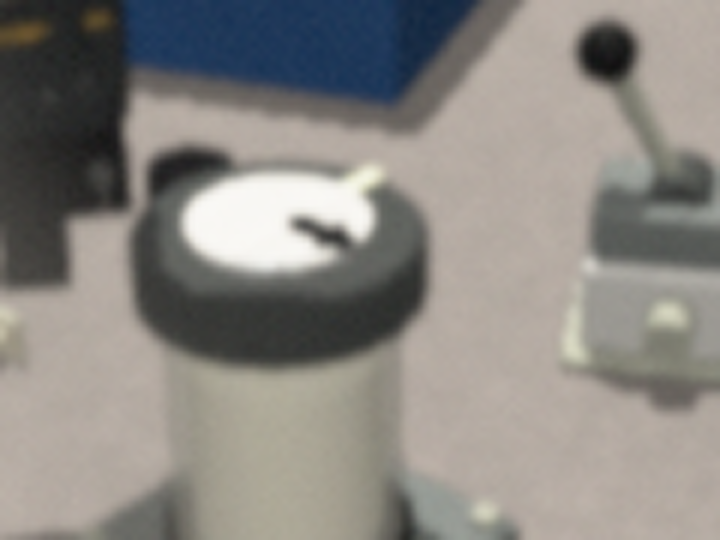

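Emit:
play_rows --pt "0.1 -0.6 0 0.18" --pt "0.1 -1.45 0 0.18" --pt "0.1 -1.45 0 0.18" --pt "0.1 -1.45 0 0.18" --pt "0.1 -1.45 0 0.18" --pt "0.1 -1.45 0 0.18" --pt "0.1 -1.45 0 0.18" --pt "0.1 -1.45 0 0.18"

```text
time_s: 18.65
eef_pos: [0.6254, -0.0457, 0.1488]
eef_rot: [-3.104, 0.01, 2.261]
ft_force: [0.2, -0.1, -1.0]
finger_gap: 0.003
```

```bash
python3 -c "
from h import *
st()
b=env.capture('side')
mark(b,220+367/6-.4,150+181/6-.4)"
```

```text
t 18.65 p [ 0.6254 -0.0457  0.1488] rot [-3.104  0.01   2.261] q [ 0.61  0.49 -0.83  1.58  0.4   1.27  0.39] F [ 0.2 -0.1 -1. ]
to centre: tool x 83.5 mm, tool y -1.0 mm, dist 83.5, force toolx -0.2 tooly 0.1
mark r 41.1 ang -1.77 ring mod 2pi 1.562
```

Emit:
play_rows --pt "0.1 -1.5 0 0.18" --pt "0.1 -1.5 0 0.18" --pt "0.1 -1.5 0 0.18" --pt "0.1 -1.5 0 0.18" --pt "0.1 -1.5 0 0.18" --pt "0.1 -1.5 0 0.18" --pt "0.1 -1.5 0 0.18" --pt "0.1 -1.5 0 0.18"

```text
time_s: 19.7
eef_pos: [0.5112, -0.0462, 0.1527]
eef_rot: [3.135, 0.042, 0.788]
ft_force: [0.8, 0.9, 1.1]
finger_gap: 0.006
```

```bash
python3 -c "
from h import *
st()"
```

```text
t 19.7 p [ 0.5112 -0.0462  0.1527] rot [3.135 0.042 0.788] q [ 0.57  0.2  -0.65  1.86  0.16  1.16 -0.92] F [0.8 0.9 1.1]
to centre: tool x 88.1 mm, tool y -2.5 mm, dist 88.1, force toolx 1.2 tooly -0.1
```

Emit:
play_rows --pt "0.2 -1.5 0.2 0.18" --pt "0.2 -1.5 0.2 0.18" --pt "0.1 -1.5 0.1 0.18" --pt "0.1 -1.5 0 0.18" --pt "0.1 -1.5 0 0.18" --pt "0.1 -1.5 0 0.18" --pt "0.1 -1.4 0 0.12"

```text
time_s: 20.58
eef_pos: [0.4938, 0.0543, 0.1462]
eef_rot: [3.096, 0.007, -0.44]
ft_force: [0.1, -0.1, -0.3]
finger_gap: 0.0
```

```bash
python3 -c "
from h import *
st()"
```

```text
t 20.575 p [0.4938 0.0543 0.1462] rot [ 3.096  0.007 -0.44 ] q [ 0.35  0.17 -0.62  1.9   0.14  1.14 -2.33] F [ 0.1 -0.1 -0.3]
to centre: tool x 85.8 mm, tool y -0.2 mm, dist 85.8, force toolx 0.2 tooly 0.1
```

Emit:
play_rows --pt "1.6 0 0 0" --pt "0.7 0 0 0" --pt "0.5 0 0 0" --pt "0.3 1.0 0 -0.17" --pt "0.3 1.0 0 -0.17" --pt "0.3 1.0 0 -0.17" --pt "0.3 1.0 0 -0.17" --pt "0.3 1.0 0 -0.17"

```text
time_s: 21.58
eef_pos: [0.5169, -0.0073, 0.1463]
eef_rot: [3.135, 0.072, 0.46]
ft_force: [-6.1, -1.4, 5.4]
finger_gap: 0.003
```

```bash
python3 -c "
from h import *
st()"
```

```text
t 21.575 p [ 0.5169 -0.0073  0.1463] rot [3.135 0.072 0.46 ] q [ 0.5   0.25 -0.68  1.83  0.2   1.2  -1.35] F [-6.1 -1.4  5.4]
to centre: tool x 60.1 mm, tool y 1.6 mm, dist 60.2, force toolx -6.1 tooly -1.4
```

Emit:
play_rows --pt "0.3 1.0 0 -0.17" --pt "0.3 1.0 -0.1 -0.17" --pt "0.3 1.0 -0.1 -0.17" --pt "0.35 1.0 -0.1 -0.17" --pt "0.35 1.0 -0.1 -0.17" --pt "0.4 1.0 -0.1 -0.17" --pt "0.4 1.0 -0.1 -0.17" --pt "0.4 1.0 -0.1 -0.17"

```text
time_s: 22.58
eef_pos: [0.5893, -0.0383, 0.1454]
eef_rot: [-3.049, 0.024, 1.869]
ft_force: [-2.1, -3.5, 1.2]
finger_gap: 0.009
```

```bash
python3 -c "
from h import *
st()"
```

```text
t 22.575 p [ 0.5893 -0.0383  0.1454] rot [-3.049  0.024  1.869] q [ 0.61  0.47 -0.85  1.63  0.39  1.31 -0.02] F [-2.1 -3.5  1.2]
to centre: tool x 59.1 mm, tool y -0.5 mm, dist 59.1, force toolx -2.7 tooly -3.1
```

Emit:
play_rows --pt "0.4 1.0 0 -0.17" --pt "0.4 1.0 -0.1 -0.17" --pt "0.4 1.0 0 -0.17" --pt "0.35 1.0 -0.1 -0.17" --pt "0.35 1.0 0 -0.17" --pt "0.35 1.0 0 -0.17" --pt "0.35 1.1 0 -0.17"

```text
time_s: 23.45
eef_pos: [0.6313, 0.0039, 0.1434]
eef_rot: [-3.074, -0.058, 3.086]
ft_force: [14.3, -4.0, -2.6]
finger_gap: 0.006
```

```bash
python3 -c "
from h import *
st()
a=env.capture('top');b=env.capture('side')
crop(a,220,170,320,260,5,'pics/t12.png');crop(b,220,150,340,240,6,'pics/s12.png')"
```

```text
t 23.45 p [0.6313 0.0039 0.1434] rot [-3.074 -0.058  3.086] q [ 0.63  0.64 -1.06  1.53  0.59  1.39  1.02] F [14.3 -4.  -2.6]
to centre: tool x 60.5 mm, tool y 10.8 mm, dist 61.4, force toolx -14.5 tooly -3.2
```

View pics/s12.png

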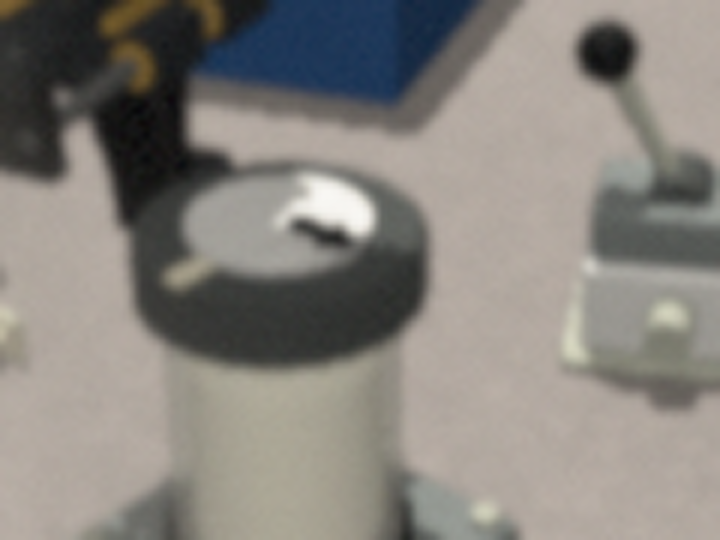

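View pics/t12.png

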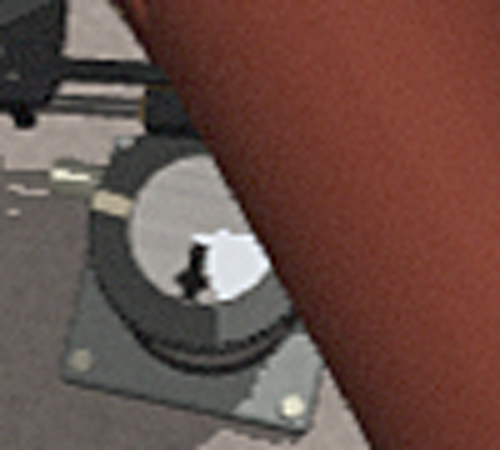

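```bash
python3 -c "
from h import *
a=env.capture('top');b=env.capture('side')
mark(a,220+111/5-.4,170+203/5-.4)
mark(b,220+189/6-.4,150+273/6-.4)
for f in ('frame',):
    g=cv2.cvtColor(a[f],6); s=10; r=cv2.resize(g[205:237,246:272],None,fx=s*1.8,fy=s*1.8,interpolation=cv2.INTER_CUBIC); cv2.imwrite('pics/p1.png',r)
    g=cv2.cvtColor(b[f],6); r=cv2.resize(g[170:205,245:295],None,fx=12,fy=12,interpolation=cv2.INTER_CUBIC); cv2.imwrite('pics/p2.png',r)
"
```

```text
mark r 42.2 ang 1.29 ring mod 2pi 4.630
mark r 43.0 ang 1.29 ring mod 2pi 4.630
```

View pics/p1.png

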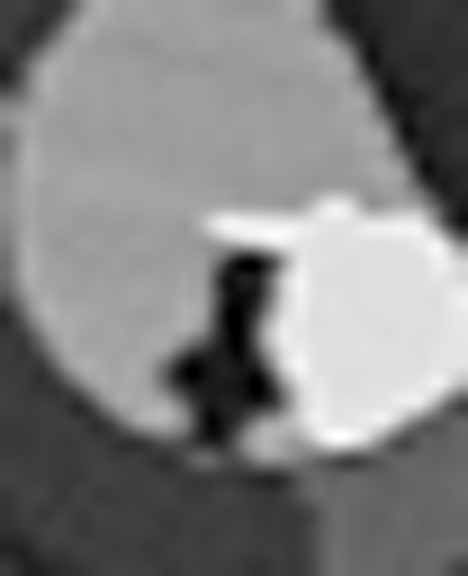

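View pics/p2.png

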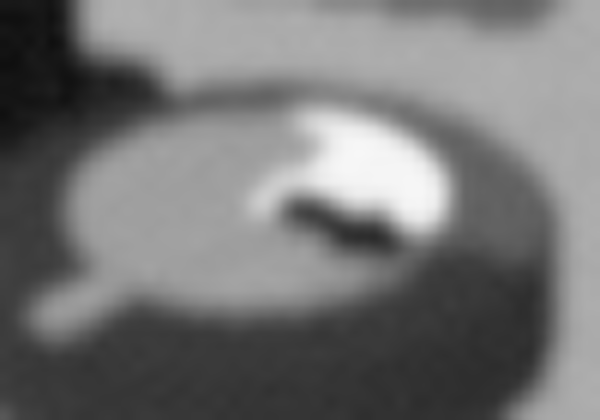

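Emit:
play_rows --pt "0.35 1.2 0 -0.1" --pt "0.35 1.2 0 -0.14" --pt "0.35 1.1 0 -0.17" --pt "0.35 1.1 0 -0.17" --pt "0.3 1.1 0 -0.17" --pt "-1.0 0 0 0" --pt "-1.0 0 0 0"

```text
time_s: 24.52
eef_pos: [0.6403, 0.0626, 0.1421]
eef_rot: [-3.118, -0.049, -2.43]
ft_force: [0.2, -0.6, -0.4]
finger_gap: 0.009
```

```bash
python3 -c "
from h import *
st()
a=env.capture('top');b=env.capture('side')
p=onz(a,246+248/18-.47,205+262/18-.47,.152);q=onz(a,246+212/18-.47,205+440/18-.47,.152);d=q-p;print('ptr',p,q,np.arctan2(d[1],d[0]),np.arctan2(*(q[:2]-C)[::-1]),np.hypot(*(q[:2]-C)))
p=onz(b,245+290/12-.45,170+205/12-.45,.152);q=onz(b,245+410/12-.45,170+243/12-.45,.152);d=q-p;print('ptr',p,q,np.arctan2(d[1],d[0]))
crop(b,220,150,340,240,6,'pics/s13.png')"
```

```text
t 24.525 p [0.6403 0.0626 0.1421] rot [-3.118 -0.049 -2.43 ] q [ 0.61  0.72 -1.2   1.53  0.7   1.41  1.63] F [ 0.2 -0.6 -0.4]
to centre: tool x 81.2 mm, tool y 11.2 mm, dist 82.0, force toolx 0.2 tooly -0.6
ptr [0.56174204 0.02076907 0.152     ] [0.54078686 0.02431414 0.152     ] 2.974005481232174 2.9079592639090888 0.029001051887966336
ptr [0.56402771 0.02017575 0.152     ] [0.54019576 0.02197962 0.152     ] 3.0660455167385696
```

View pics/s13.png

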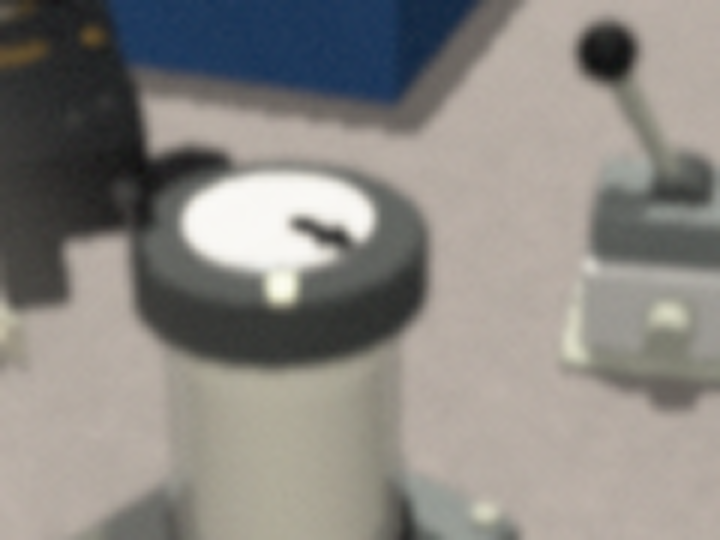

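Emit:
play_rows --pt "0.1 -0.6 -0.1 0.18" --pt "0.1 -1.45 -0.1 0.18" --pt "0.1 -1.45 0 0.18" --pt "0.1 -1.45 0 0.18" --pt "0.1 -1.45 0 0.18" --pt "0.1 -1.45 0 0.18" --pt "0.1 -1.45 0 0.18" --pt "0.1 -1.45 0 0.18"

```text
time_s: 25.62
eef_pos: [0.6329, -0.0414, 0.1482]
eef_rot: [-3.085, 0.016, 2.365]
ft_force: [-0.2, 0.3, -0.3]
finger_gap: 0.005
```

```bash
python3 -c "
from h import *
st()
b=env.capture('side')
mark(b,220+281/6-.4,150+288/6-.4)"
```

```text
t 25.625 p [ 0.6329 -0.0414  0.1482] rot [-3.085  0.016  2.365] q [ 0.64  0.55 -0.92  1.56  0.49  1.31  0.43] F [-0.2  0.3 -0.3]
to centre: tool x 85.4 mm, tool y -0.7 mm, dist 85.4, force toolx 0.4 tooly 0.1
mark r 40.5 ang 2.07 ring mod 2pi 5.407
```

Emit:
play_rows --pt "0.1 -1.5 0 0.18" --pt "0.1 -1.5 0 0.18" --pt "0.1 -1.5 0 0.18" --pt "0.1 -1.5 0 0.18" --pt "0.1 -1.5 0 0.18" --pt "0.1 -1.5 0 0.18" --pt "0.1 -1.5 0 0.18" --pt "0.1 -1.5 0 0.18"

```text
time_s: 26.68
eef_pos: [0.5192, -0.0545, 0.1523]
eef_rot: [3.132, 0.062, 0.898]
ft_force: [-0.1, -0.0, -0.1]
finger_gap: 0.005
```

Emit:
play_rows --pt "0.1 -1.5 0.1 0.18" --pt "0.1 -1.5 0.1 0.18" --pt "0.1 -1.5 0 0.18"

```text
time_s: 27.05
eef_pos: [0.4908, -0.0185, 0.1496]
eef_rot: [3.1, 0.05, 0.347]
ft_force: [-0.7, 0.3, -0.2]
finger_gap: 0.007
```

```bash
python3 -c "
from h import *
st()"
```

```text
t 27.05 p [ 0.4908 -0.0185  0.1496] rot [3.1   0.05  0.347] q [ 0.56  0.17 -0.7   1.9   0.17  1.16 -1.43] F [-0.7  0.3 -0.2]
to centre: tool x 88.3 mm, tool y -6.8 mm, dist 88.6, force toolx -0.5 tooly -0.5
```

Emit:
play_rows --pt "1.6 -0.7 0.2 0" --pt "0.9 0 0.1 0" --pt "0.5 0 0 0" --pt "0.3 1.0 0 -0.17" --pt "0.3 1.0 0 -0.17" --pt "0.3 1.0 0 -0.17" --pt "0.3 0.8 0 -0.14"

```text
time_s: 27.92
eef_pos: [0.5402, -0.0327, 0.1445]
eef_rot: [-3.131, 0.086, 1.025]
ft_force: [-4.5, -3.8, 4.4]
finger_gap: 0.004
```

```bash
python3 -c "
from h import *
st()
a=env.capture('top');b=env.capture('side')
crop(a,220,170,320,260,5,'pics/t14.png');crop(b,220,150,340,240,6,'pics/s14.png')"
```

```text
t 27.925 p [ 0.5402 -0.0327  0.1445] rot [-3.131  0.086  1.025] q [ 0.59  0.32 -0.77  1.78  0.3   1.21 -0.82] F [-4.5 -3.8  4.4]
to centre: tool x 59.6 mm, tool y 0.4 mm, dist 59.6, force toolx -5.6 tooly -1.9
```

View pics/s14.png

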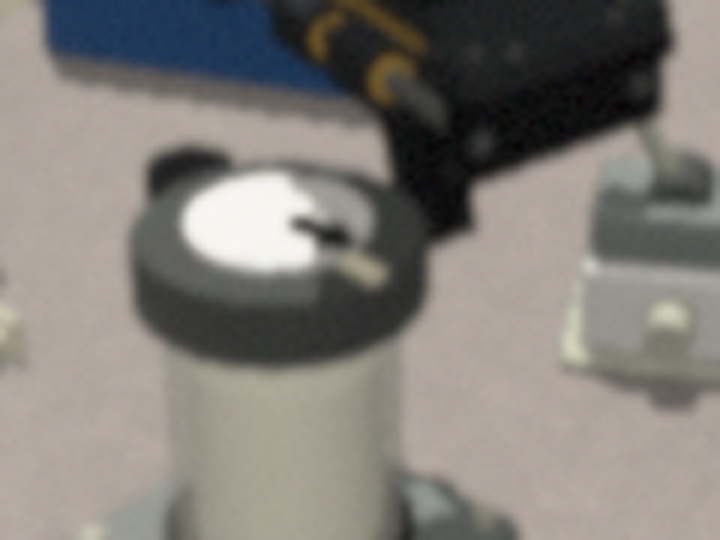

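View pics/t14.png

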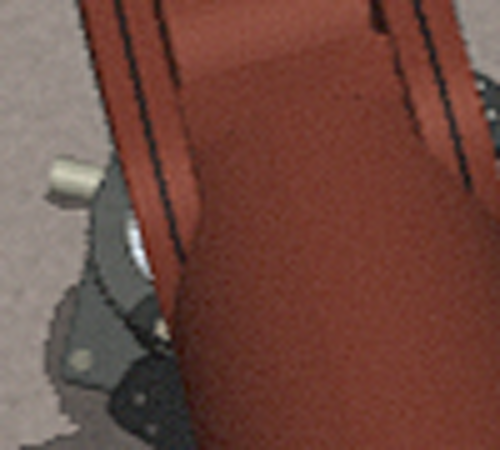

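```bash
python3 -c "
from h import *
b=env.capture('side')
mark(b,220+363/6-.4,150+269/6-.4)
for a in (0,-.1,-.2,-.3):
  t=PA+a; print(a,[((proj(b,[C[0]+r*np.cos(t),C[1]+r*np.sin(t),.148])-[220,150]+.4)*6).round(0) for r in (.033,.0405,.0485)])
print(((proj(b,[*(C+.031*np.array([np.cos(PA),np.sin(PA)])),.152])-[220,150]+.4)*6),((proj(b,[*C,.152])-[220,150]+.4)*6))"
```

```text
mark r 38.8 ang 2.80 ring mod 2pi 6.141
0 [array([361., 257.]), array([379., 264.]), array([398., 272.])]
-0.1 [array([354., 261.]), array([370., 269.]), array([388., 278.])]
-0.2 [array([347., 264.]), array([361., 273.]), array([376., 283.])]
-0.3 [array([338., 267.]), array([351., 277.]), array([364., 288.])]
[356.53582473 244.52725981] [285.81440407 215.46314582]
```

Emit:
play_rows --pt "0.3 0.6 0 -0.1" --pt "-1.5 0 0 0" --pt "-3.0 0 0 0" --pt "-3.0 0 0 0"

```text
time_s: 28.58
eef_pos: [0.5122, -0.1034, 0.1502]
eef_rot: [-3.122, 0.085, 1.111]
ft_force: [1.3, -0.6, 0.6]
finger_gap: 0.004
```

```bash
python3 -c "
from h import *
st()
a=env.capture('top');b=env.capture('side')
crop(a,220,170,320,260,6,'pics/t15.png');crop(b,220,150,340,240,6,'pics/s15.png')"
```

```text
t 28.575 p [ 0.5122 -0.1034  0.1502] rot [-3.122  0.085  1.111] q [ 0.74  0.26 -0.76  1.82  0.26  1.2  -0.58] F [ 1.3 -0.6  0.6]
to centre: tool x 135.1 mm, tool y -0.6 mm, dist 135.1, force toolx 0.0 tooly 1.4
```

View pics/s15.png

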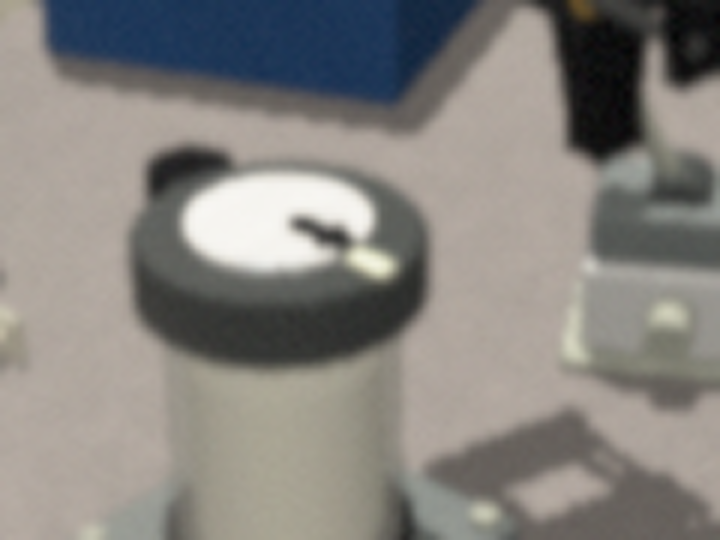

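View pics/t15.png

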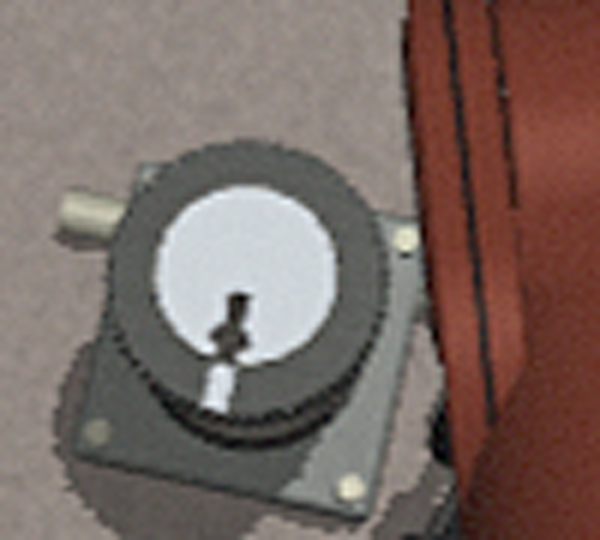

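The top view shows the mark at (217,388) directly below the pointer head at (231,345), very close to in line. Now measuring it precisely.

```bash
cat > fin.py <<'E'
from h import *
for n,(u0,v0,u1,v1) in (("top",(236,190,288,245)),("side",(238,170,295,205))):
    c=env.capture(n); g=cv2.cvtColor(c["frame"],6); s=8
    r=cv2.resize(g[v0:v1,u0:u1],None,fx=s,fy=s,interpolation=cv2.INTER_CUBIC)
    px=lambda x,y:((x+.5)/s-.5+u0,(y+.5)/s-.5+v0)
    m=(r>(160 if n=="side" else 145)).astype(np.uint8)*255
    m2=cv2.morphologyEx(m,cv2.MORPH_OPEN,np.ones((5,5)))
    ks=[k for k in ell(m2) if cv2.contourArea(k)>64*8]
    cap=ks[0]; P=np.array([onz(c,*px(*q[0]),.152)[:2] for q in cv2.convexHull(cap)])
    # circle fit by least squares
    A=np.c_[2*P,np.ones(len(P))]; sol=np.linalg.lstsq(A,(P**2).sum(1),rcond=None)[0]; cc=sol[:2]; R=np.sqrt(sol[2]+cc@cc)
    print(n,"cap",cc.round(4),"R",R.round(4),[cv2.contourArea(k)/64 for k in ks])
    for k in ks[1:]:
        M=cv2.moments(k); p=onz(c,*px(M['m10']/M['m00'],M['m01']/M['m00']),.148)[:2]
        (x,y),_,_=cv2.minAreaRect(k); d=p-cc; print("  white",p.round(4),"r",np.hypot(*d).round(4),"ang",np.arctan2(d[1],d[0]).round(3))
    capm=np.zeros_like(m); cv2.fillPoly(capm,[cv2.convexHull(cap)],255); capm=cv2.dilate(capm,np.ones((9,9)))
    k=[k for k in ell(((r<95)&(cv2.erode(capm,np.ones((17,17)))>0)).astype(np.uint8)*255)][0]
    Q=np.array([onz(c,*px(*q[0]),.152)[:2] for q in k]); M=cv2.moments(k); p=onz(c,*px(M['m10']/M['m00'],M['m01']/M['m00']),.152)[:2]; d=p-cc
    w=cv2.PCACompute(Q.astype(np.float32),mean=None)[1][0]; w=w*np.sign(w@d)
    print("  pointer",p.round(4),"r",np.hypot(*d).round(4),"ang from centre",np.arctan2(d[1],d[0]).round(3),"axis",np.arctan2(w[1],w[0]).round(3),cv2.contourArea(k)/64)
    cv2.imwrite(f"pics/f_{n}.png",np.vstack([r,m2]))
E
python3 fin.py
```

```text
top cap [0.5699 0.0185] R 0.0317 [646.3203125, 30.171875, 16.9140625, 13.484375]
  white [0.5305 0.0268] r 0.0403 ang 2.933
  white [0.5914 0.0676] r 0.0536 ang 1.158
  white [ 0.5853 -0.0342] r 0.0549 ang -1.286
  pointer [0.5509 0.0226] r 0.0194 ang from centre 2.928 axis 2.951 33.6875
side cap [0.5734 0.0166] R 0.0914 [462.875, 421.3203125]
  white [0.5726 0.0164] r 0.0009 ang -2.822
  pointer [0.5413 0.0623] r 0.0558 ang from centre 2.184 axis 0.901 418.6171875
```

The mark's bearing about the cap centre is 2.933 rad, against 2.928 to 2.951 for the pointer (within about 1°). Its radius is 40.3 mm, nominal 40.5. I'll lift clear and do a last check.

Emit:
play_rows --pt "0 0 -5 0" --pt "0 0 -5 0" --pt "-4 0 0 0" --pt "-4 0 0 0" --pt "0 0 0 0" --pt "0 0 0 0"

```text
time_s: 29.52
eef_pos: [0.4839, -0.1623, 0.26]
eef_rot: [-3.124, 0.081, 1.113]
ft_force: [-0.2, 0.1, -0.6]
finger_gap: 0.008
```

```bash
python3 fin.py | head -5; python3 -c "
from h import *
st()
a=env.capture('top');b=env.capture('side')
cv2.imwrite('pics/t16.png',a['frame']);cv2.imwrite('pics/s16.png',b['frame'])"
```

```text
top cap [0.57   0.0185] R 0.0318 [648.7421875, 30.7421875, 17.75, 13.9921875]
  white [0.5306 0.0268] r 0.0403 ang 2.933
  white [0.5913 0.0676] r 0.0536 ang 1.161
  white [ 0.6207 -0.0259] r 0.0674 ang -0.719
  pointer [0.5509 0.0226] r 0.0195 ang from centre 2.928 axis 2.955 33.359375
t 29.625 p [ 0.4839 -0.1624  0.2599] rot [-3.124  0.081  1.114] q [ 0.87  0.12 -0.73  1.72  0.15  1.38 -0.35] F [0.7 1.4 0.1]
to centre: tool x 200.5 mm, tool y -1.0 mm, dist 200.5, force toolx 1.5 tooly -0.0
```

View pics/t16.png

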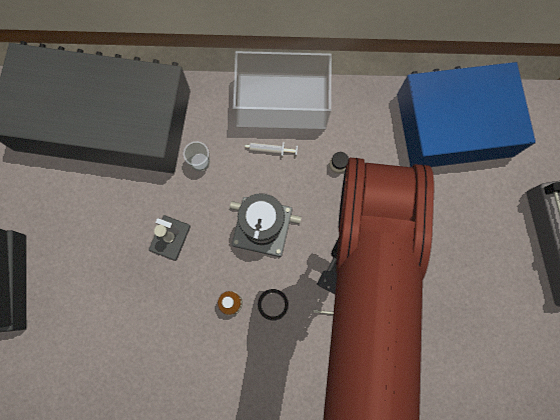

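View pics/s16.png

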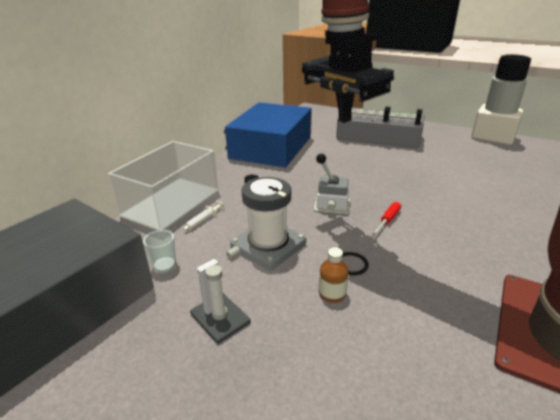

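The lever is still at its far stop (ball at (321,158) in the side view). The bystanders are where they started, the mark lines up with the pointer, and the robot is clear. Handing in.

```bash
python3 -c "
from bench import env
print(env.sign_off())"
```

```text
the job is handed in; nothing more can be done
None
```

I pushed the bypass lever over to its far stop, then loosened the ring until its mark reached the pointer for the second time, and handed the job in at about 29.6 s of the 64 s. No verdict is reported.

- **Lever:** I pushed until the wrist felt the stop, at about 28 N. The ball then sat within 1 px of the predicted far-stop position in both views, and was still there in the last side view.
- **Ring:** It started at about 1.0 rad. I rolled it anticlockwise with the closed fingertips in three long strokes and one short one. Readings along the way were about 2.6, 4.3, 5.1, 7.0, 7.8, 10.9 and 11.7 rad, so the mark now stands at its second return, about 12.57 rad.
- **Alignment:** In the last top view the mark's bearing is 2.933 rad. The pointer reads 2.928 to 2.955 rad depending on how it is measured, so they agree to about 1.3°. The mark's radius of 40.3 mm fits the given 40.5 mm.
- **Bystanders:** The visible loose things look unmoved against the first pictures, by eye only. In the last views the arm hides part of the screwdriver and jar from above, and the jar does not show in the side view. The robot was well clear, with no contact force beyond sensor noise.

**Checks that failed or disagreed:**
- My numerical alignment check in the side view failed: the mask merged with the background. There I relied on the picture by eye, which agreed.
- Finger-contact distances put the ring's centre about 2 mm from where the cameras put it, which is within the calibration error.
- The tool had tilted by up to about 0.09 rad (5°) by the end. I saw no effect on the job.

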